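# Load the analyser carousel, index it and close the cover

### The job

Run the samples on the bench analyser: fold its black cover right back to its stop, then stand the green standard cup in the green well of the carousel and each white sample cup on the bench in a white well of its own. Then turn the carousel counterclockwise (seen from above) to its stop, fold the cover down fully shut, and last of all move the blue probe from its park block into the port in the analyser's front deck, pushed fully home. Everything must end like that, and the glass flask and the brown bottle must be left standing where they are.

Things in the scene. Friction and masses are not known exactly. Their poses are not given: they have to be found in the camera images.
- analyser: pale grey analyser, fixed; origin on the table under the centre of its sample compartment, x away from the robot, y to its left, z up (yaw -0.2 to 0.25). Compartment 170 x 170 mm inside, open-topped, 10 mm walls to z = 80 mm. Front deck: top z = 60, x -159 to -95, y -95 to 95 mm. Housing 125 mm high at y = 125 to 255 mm (at x -159 to 151), then 90 mm high to y = 320 mm
- cover (a joint): angle of the black cover, rad: 0 = shut flat, grows as it folds up; stop at 1.833 (105 degrees, just past upright). Starts between 0 and 0.3. Stiff hinge: the cover stays where it is left; moving it takes 2 to 5 N at the bar
- cover_hinge (a point): middle of the cover's hinge line, at y = 105, z = 84 mm of the analyser; the line runs along the analyser's x. The frame is the cover's: shut, its axes are the analyser's and the cover lies towards its -y. Panel 196 (x) x 203 (y) x 8 mm
- cover_bar (a point): centre of the cover's orange bar: round, 12 mm in diameter, 84 mm long, parallel to the hinge, in the panel's plane, 240 mm from the hinge line, 37 mm beyond the panel's free edge, on two 8 mm wide arms 38 mm either side of this point. A finger fits between bar and panel; the bar can turn between the pads while the gripper keeps pointing down
- carousel (a joint): angle of the carousel, rad, counterclockwise seen from above; starts between 0 and 0.25, turns until its stop at 1.571; stays where it is left (about 0.12 N m of friction)
- fin_top (a point): centre of the top of the orange fin in the middle of the carousel: a plate 32 mm long (this frame's x) and 10 mm thick (its y), 52 mm tall above the disc, top 74 mm above the table; the frame turns with the carousel. Pinch its top 18 mm and twist; the fingertips then clear the cups in the wells
- well_green (a point): centre of the green well (green disc) on the carousel's disc, 22 mm above the table, 50 mm from the carousel's axis; wells are 90 degrees apart. Four steel pins 4 mm in diameter, 18 mm tall, stand 24 mm from the centre, 40 degrees either side of the radial line, inward and outward (put the fingers along the tangent). A cup in its well has its origin within 4 mm of this point
- well_1 (a point): a white well, as the green one
- well_2 (a point): a white well, as the green one
- well_3 (a point): a white well, as the green one
- standard: green standard cup, 40 mm diameter, 28 mm tall, about 50 g; origin at the centre of its underside, z up
- sample_a: white sample cup with a grey band, 40 mm diameter, 28 mm tall, about 50 g; origin at the centre of its underside, z up. Two or three of the sample cups are there
- sample_b: white sample cup with a grey band, 40 mm diameter, 28 mm tall, about 50 g; origin at the centre of its underside, z up. Two or three of the sample cups are there
- sample_c: white sample cup with a grey band, 40 mm diameter, 28 mm tall, about 50 g; origin at the centre of its underside, z up. Two or three of the sample cups are there
- park: grey park block, fixed, 60 x 60 x 45 mm, origin under its centre; in its top a 10 mm hole, 37 mm deep, where the probe starts
- probe: blue probe, upright in the park block: a steel pin 6 mm in diameter, 30 mm long, tapered tip down, under a round handle 18 mm in diameter, 50 mm tall, whose flat underside rests on the block or deck. Origin at the pin's tip, z up along the handle (handle z = 30 to 80 mm). 50 g
- probe_tip (a point): tip of the probe's pin (the probe's origin)
- port (a point): centre of the mouth of the port, flush in the top of the front deck, 60 mm above the table, marked by a blue ring: a round hole 10 mm in diameter, 42 mm deep. With the probe home its tip is 30 mm below this point
- flask: conical glass flask, 76 mm wide, 102 mm tall, origin under its centre; leave alone
- bottle: brown glass jar with a blue cap, 44 mm wide, 85 mm tall, origin under its centre; leave alone
Things that resemble listed ones, but are neither listed nor needed, are in the scene too. Leave any purple look-alike of the sample_a alone. Of the things shaped like the standard, the green one is meant.

How it is judged:
By the outcome, as a careful person would: the job done as asked, in the order asked, and still so for the second after the job is handed in, with the robot touching nothing.
Of sample_a, sample_b, sample_c only 2 to 3 are there at a start; the rules pass over those that are not, and their reading is None.
At some moment in a run one of standard, sample_a, sample_b, sample_c may be knocked a few centimetres aside while the robot is not near it.
It also fails if it takes over 208 s, if anything falls off the work surface, if the arm or the gripper's body presses on something with over 40 N, if the wrist force passes 120 N, or if a joint passes its speed limit or range.

### The arm

A 7-joint arm with a two-finger parallel gripper is mounted at the origin on the work surface. World frame = base frame: x ahead of the robot, y to its left, z up, the work surface at z = 0. Lengths are in m, angles in rad, forces in N, time in s.
With the tool pointing down it reaches from about 0.425 to 0.925 m from the base axis. Payload 6.8 kg.
Tool frame: the origin (TCP) lies on the front face of the gripper's body, between the roots of the fingers; the fingertips stand 73 mm ahead of it and the grasp point (between the pads) lies 54 mm ahead of it (env.nose_length is the distance from the TCP to the fingertips, in m); z points along the fingers, y is the direction in which the jaws open and shut (so a half turn about z gives the same grasp; the last joint's range is limited). The gripper opens to 85 mm and grips with 20 to 120 N. Pads are 22 mm wide; open, the fingers measure 114 mm over their backs; the gripper's body (76 mm by 85 mm) begins 54 mm behind the grasp point. The pads swing forward as they close: fully open they stand 13 mm farther back than shut.
Start: joints at [-0.108, 0.477, 0.022, 1.555, -0.011, 1.109, -0.083], TCP at [0.675, 0, 0.304] pointing down, gripper open.
Joint ranges: [-2.96, 2.96], [-0.34, 2.1], [-1.41, 1.46], [0.24, 2.44], [-1.37, 4.51], [0.17, 1.92], [-2.96, 2.96]. Speed limits (rad/s): [2.39, 2.39, 3.14, 3.14, 3.14, 3.14, 3.14].

### API

Orientations are given as a unit quaternion [w, x, y, z].
In Python, from cell import env, kin, camera, calibration, job gives the robot as it stands. The module is installed in compiled form; this text tells all that it offers. Calls block until the motion is done:
- env.reach(position, orientation): joint-space move of the TCP to a pose.
- env.movel(position, velocity=0.15, rot=None, stop_force=None): straight line of the TCP; rot=None keeps the orientation; velocity is the mean speed in m/s. With stop_force (N) it stops when the force on the tool has changed by that much, and returns True; else False.
- env.goto_joints(angles): joint-space move.
- env.grip(opening, f_grip=None): finger opening in m; f_grip is the grip in N (None keeps the last); returns when the fingers have stopped.
- env.dwell(seconds).
- kin.inverse_kinematics(position, orientation): joint angles nearest the present ones, or None.
- env.get_state(): the state.
- camera(name): name is "scene" or "side" or "wrist"; returns (picture, depth): 420x560x3 uint8, blue, green, red; 420x560 float32, m along the optical axis (not along the pixel's ray), 0 where there is no reading.
- calibration(name): a dict with "fx", "fy", "cx", "cy" (pixels), "rvec" (rotation vector, rad) and "tvec" (3), from world to camera coordinates, as OpenCV has them. Camera axes: x right, y down, z forward; pixel columns grow to the right and rows downward; lengths in m; the calibration is good to about 2 mm. A picture is of the moment at which its call begins: read the wrist's pose just before it. calibration takes no time and is no camera call; for the wrist camera it gives the pose at the moment of the call.
A pose or a line that the arm cannot do raises env.PlanningError and nothing moves.
- job.job_done(): hands the job in, once; it reports no verdict.
The state is a dict: "time": time; "qpos": joint angles; "joint_velocities": joint speeds; "joint_torque": joint torques, N m; "tcp_pos": TCP position; "orientation": TCP orientation; "force": force on the tool from outside, world axes, zero at the start; "torque": the same for the moment, N m; "opening": finger opening in m.
Only numpy, scipy, OpenCV 4.12 (cv2) and the standard library are available. Lean on these libraries where they do the work, as an engineer would, in place of code of your own. Each camera call takes 0.05 s, during which the arm holds its last target.

## Working session

There is one attempt and no reset: what is moved stays moved. The work goes in short steps, each a Python script; the robot and the scene stay as the last script left them, time stands still between calls to the robot, and variables do not carry over. Pictures are saved under pics/ and viewed, and the job is handed in when it is done.

```bash
mkdir -p pics; ls; python3 - <<'E'
from cell import env,camera,calibration
import cv2
s=env.get_state();print(s['time'],s['tcp_pos'],s['orientation'],s['opening'],env.nose_length)
import numpy as np
for n in("scene","side","wrist"):
    c=calibration(n);print(n,c)
    p,d=camera(n);cv2.imwrite(f'pics/{n}0.png',p);np.savez(f'pics/{n}0.npz',p=p,d=d,**{k:np.array(v) for k,v in c.items()})
E
```

```text
pics
0.0 [ 6.74542893e-01 -1.49704205e-05  3.02913015e-01] [-5.97958972e-04  7.07111525e-01  7.07101440e-01 -6.97928213e-04] 0.08584786797504519 0.0726
scene {'fx': 382.07345655501905, 'fy': 382.07345655501905, 'cx': 284.5744068693028, 'cy': 213.11461872573454, 'rvec': array([ 1.83622528,  1.27594503, -0.72081859]), 'tvec': array([-0.04945303, -0.22457501,  1.4129842 ])}
side {'fx': 451.75209055855674, 'fy': 451.75209055855674, 'cx': 268.51037667807117, 'cy': 220.3137396578928, 'rvec': array([ 2.2990866 , -0.83485264,  0.31688743]), 'tvec': array([-0.45174355,  0.22144376,  0.76419687])}
wrist {'fx': 343.7047718237254, 'fy': 343.7047718237254, 'cx': 276.5040023870678, 'cy': 206.4304385279928, 'rvec': array([-2.81188316e+00,  4.87981194e-04,  4.64791281e-03]), 'tvec': array([-0.6738771 , -0.04253446,  0.38209755])}
```

View pics/scene0.png

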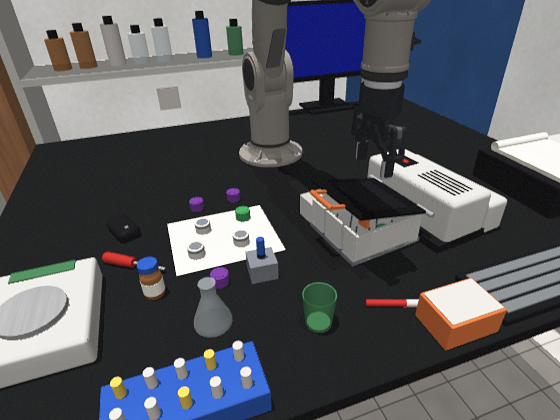

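View pics/side0.png

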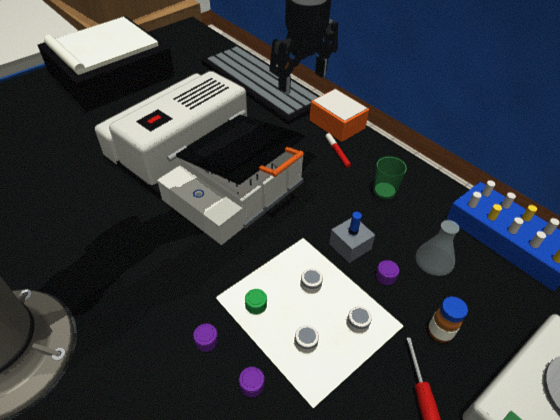

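View pics/wrist0.png

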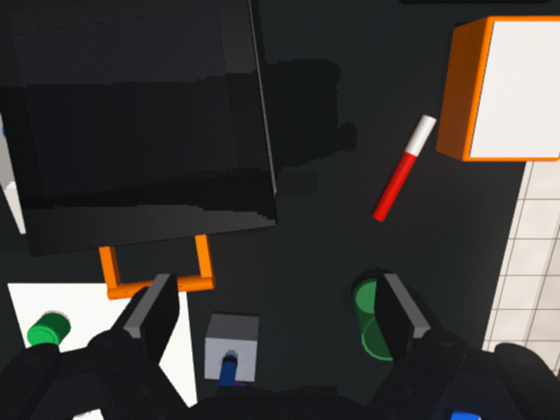

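The scene and side views show everything needed:
- **Cups:** the green cup is at side (256,300). The three white cups are at (312,278), (359,318) and (307,338).
- **Probe and port:** the probe is in its park block at side (355,218), and the port ring is at (198,193).
- **Cover:** the orange bar is at side (283,163), with the cover nearly shut.
- **Leave alone:** the flask, the bottle and the purple look-alikes are also in view.

Next I'll turn these into positions.

```bash
cat > h.py <<'E'
import numpy as np, cv2
from scipy.spatial.transform import Rotation as R
def cal(c): return {k:np.array(c[k]) for k in('fx','fy','cx','cy','rvec','tvec')}
def deproj(c,u,v,z):
    p=np.stack([(np.asarray(u)-c['cx'])/c['fx']*z,(np.asarray(v)-c['cy'])/c['fy']*z,z],-1)
    return (p-c['tvec'])@cv2.Rodrigues(np.asarray(c['rvec'],float))[0]
def cloud(c,d):
    v,u=np.mgrid[:d.shape[0],:d.shape[1]]
    P=deproj(c,u,v,d.astype(float)); P[d<=0]=np.nan
    return P
def proj(c,P):
    K=np.array([[c['fx'],0,c['cx']],[0,c['fy'],c['cy']],[0,0,1.]])
    return cv2.projectPoints(np.array(P,float).reshape(-1,1,3),np.asarray(c['rvec']),np.asarray(c['tvec']),K,None)[0].reshape(-1,2)
def blobs(p,P,lo,hi,amin=25,roi=None):
    m=cv2.inRange(cv2.cvtColor(p,cv2.COLOR_BGR2HSV),lo,hi)
    n,l,st,ce=cv2.connectedComponentsWithStats(m)
    out=[]
    for i in range(1,n):
        if st[i,4]>=amin:
            q=P[l==i];q=q[~np.isnan(q[:,0])]
            if len(q): out.append((ce[i].round(0),st[i,4],q))
    return out
E
python3 - <<'E'
from h import *
for n in('scene','side','wrist'):
    f=np.load(f'pics/{n}0.npz');c=cal(f);P=cloud(c,f['d']);np.set_printoptions(precision=3,suppress=True)
    print(n)
    for nm,lo,hi in(('green',(50,100,60),(75,255,255)),('purple',(130,80,50),(160,255,255)),('blue',(105,120,50),(125,255,255)),('orange',(5,170,100),(18,255,255))):
        for ce,a,q in blobs(f['p'],P,lo,hi):
            print(nm,ce,a,'med',np.median(q,0),'min',np.percentile(q,3,axis=0),'max',np.percentile(q,97,axis=0))
f=np.load('pics/side0.npz');c=cal(f);P=cloud(c,f['d'])
for u,v in((312,278),(359,318),(307,338),(198,193),(352,218),(256,296),(330,245)):print((u,v),P[v,u])
E
```

```text
scene
green [236.  51.] 65 med [-0.629  0.04   0.248] min [-0.647  0.015  0.236] max [-0.619  0.074  0.263]
green [242. 213.] 192 med [ 0.399 -0.21   0.023] min [ 0.327 -0.227 -0.002] max [ 0.408 -0.191  0.028]
green [ 42. 271.] 593 med [ 0.52  -0.666  0.061] min [ 0.412 -0.72  -0.002] max [ 0.535 -0.606  0.063]
green [319. 306.] 1396 med [ 0.803 -0.165  0.05 ] min [ 0.767 -0.193  0.004] max [ 0.826 -0.136  0.074]
purple [233. 195.] 188 med [ 0.29  -0.211  0.019] min [ 0.208 -0.228 -0.003] max [ 0.3   -0.187  0.028]
purple [196. 204.] 205 med [ 0.302 -0.319  0.019] min [ 0.221 -0.337 -0.002] max [ 0.311 -0.3    0.028]
purple [220. 277.] 327 med [ 0.627 -0.318  0.025] min [ 0.567 -0.334 -0.002] max [ 0.638 -0.3    0.028]
blue [462.  58.] 11420 med [-0.676  1.433  0.102] min [-0.687  1.079 -0.306] max [-0.665  1.77   0.382]
blue [325.  38.] 5261 med [-0.383  0.381  0.314] min [-0.39   0.219  0.172] max [-0.375  0.557  0.438]
blue [202.  38.] 587 med [-0.63  -0.109  0.317] min [-0.651 -0.136  0.239] max [-0.619 -0.075  0.39 ]
blue [353.  88.] 348 med [-1.014  0.895 -0.108] min [-1.102  
[... 2744 characters left out ...]
74] min [ 0.612 -0.22   0.058] max [ 0.627 -0.213  0.09 ]
blue [463. 415.] 244 med [ 0.904 -0.304  0.05 ] min [ 0.728 -0.311  0.046] max [ 0.924 -0.007  0.297]
orange [471.  87.] 5515 med [0.845 0.085 0.045] min [0.844 0.021 0.006] max [0.9   0.138 0.061]
orange [199. 269.] 1071 med [ 0.616 -0.055  0.137] min [ 0.579 -0.107  0.001] max [ 0.624 -0.024  0.143]
orange [117. 276.] 1071 med [ 0.546 -0.061  0.137] min [ 0.537 -0.072  0.127] max [ 0.573 -0.034  0.143]
(312, 278) [ 0.491 -0.242  0.028]
(359, 318) [ 0.496 -0.353  0.028]
(307, 338) [ 0.402 -0.323  0.028]
(198, 193) [0.442 0.052 0.054]
(352, 218) [ 0.609 -0.219  0.089]
(256, 296) [ 0.388 -0.206  0.028]
(330, 245) [ 0.59  -0.194 -0.001]
```

```bash
python3 - <<'E'
from h import *
np.set_printoptions(precision=4,suppress=True)
for n in('side','scene'):
    f=np.load(f'pics/{n}0.npz');c=cal(f);P=cloud(c,f['d'])
    for z0,nm in((0.06,'deck'),(0.125,'house'),(.09,'h2')):
        m=(abs(P[...,2]-z0)<.006)&(P[...,0]>.3)&(P[...,0]<.85)&(P[...,1]>-.08)&(P[...,1]<.5)
        m&=(f['p'].min(-1)>90)
        m=m.astype(np.uint8);k,l,st,ce=cv2.connectedComponentsWithStats(m)
        if k<2: continue
        i=1+st[1:,4].argmax();q=P[l==i]
        r=cv2.minAreaRect((q[:,:2]*1000).astype(np.float32));print(n,nm,st[i],np.median(q[:,2]),r,cv2.boxPoints(r))
    for ce,a,q in blobs(f['p'],P,(5,170,100),(18,255,255)):
        q=q[(q[:,2]>.11)&(q[:,1]<-.02)]
        if len(q)>50: print('bar',len(q),q.min(0),q.max(0)); print(q[q[:,1]<-.045].mean(0), np.polyfit(q[q[:,1]<-.055][:,0],q[q[:,1]<-.055][:,1],1))
E
```

```text
side deck [ 157  165  105   62 2199] 0.05942539769901003 ((466.53265380859375, 49.18323516845703), (122.46683502197266, 192.6816864013672), 7.697978496551514) [[392.9461 136.4536]
 [418.756  -54.4917]
 [540.1192 -38.0871]
 [514.3093 152.8581]]
side house [ 110   72  135   78 3736] 0.12402315529219797 ((535.124267578125, 247.90008544921875), (307.2409973144531, 128.8981475830078), 7.397491931915283) [[374.4844 292.0338]
 [391.0804 164.2085]
 [695.7642 203.7664]
 [679.1682 331.5917]]
side h2 [ 95  74 106  69 658] 0.0889408546126509 ((509.94989013671875, 359.43890380859375), (319.3102722167969, 90.93645477294922), 21.235797882080078) [[344.6668 343.9915]
 [377.6046 259.2299]
 [675.233  374.8863]
 [642.2952 459.6479]]
bar 330 [ 0.5348 -0.0765  0.125 ] [ 0.6251 -0.0222  0.1436]
[ 0.5754 -0.0649  0.1385] [ 0.0667 -0.1057]
scene deck [300 192 121  55 561] 0.0591090341836787 ((535.6519775390625, 54.40501022338867), (255.9994354248047, 188.2378387451172), 7.794742584228516) [[396.0701 130.2944]
 [421.5998 -56.2042]
 [675.2338 -21.4844]
 [649.7042 165.0142]]
scene house [ 393  150   97   56 1954] 0.12270215290583251 ((548.0594482421875, 247.2544403076172), (285.526611328125, 125.15901184082031), 8.41922664642334) [[397.6721 288.2569]
 [415.9973 164.4466]
 [698.4468 206.252 ]
 [680.1216 330.0623]]
scene h2 [386 155 120  65 653] 0.08814798926062192 ((539.4268798828125, 278.0988464355469), (303.4937438964844, 195.01284790039062), 8.091536521911621) [[375.4662 353.2754]
 [402.9152 160.204 ]
 [703.3875 202.9223]
 [675.9385 395.9937]]
bar 199 [ 0.5264 -0.0772  0.126 ] [ 0.628  -0.0231  0.1411]
[ 0.5867 -0.0655  0.1371] [ 0.0734 -0.1109]
```

```bash
python3 - <<'E'
import cv2
p=cv2.imread('pics/side0.png');cv2.imwrite('pics/sidez.png',cv2.resize(p[60:250,90:320],None,fx=3.4,fy=3.1,interpolation=3))
E
```

```text
(no output)
```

View pics/sidez.png

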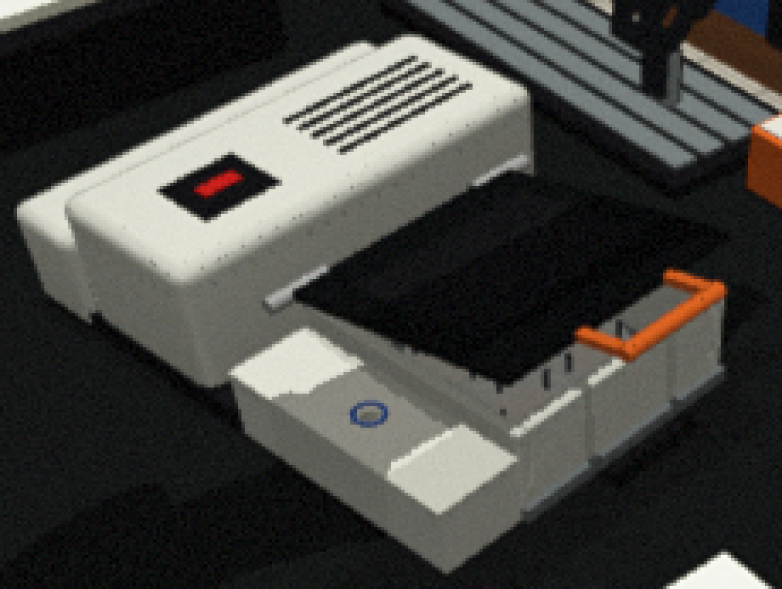

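```bash
cat >> h.py <<'E'
PSI=0.133; O=np.array([.564,.060])
def A(x,y,z): # analyser->world
    c,s=np.cos(PSI),np.sin(PSI); return np.array([O[0]+c*x-s*y,O[1]+s*x+c*y,z])
def q_down(yaw): # tool x axis at world angle yaw, z down ; jaws along yaw-90
    M=np.array([[np.cos(yaw),np.sin(yaw),0],[np.sin(yaw),-np.cos(yaw),0],[0,0,-1]])
    q=R.from_matrix(M).as_quat(); return np.array([q[3],q[0],q[1],q[2]])
def bar(th): return A(0,.105-.240*np.cos(th),.084+.240*np.sin(th))
E
python3 - <<'E'
from h import *
from cell import env,kin,calibration
np.set_printoptions(precision=3,suppress=True)
s=env.get_state();c=calibration('wrist')
Rc=cv2.Rodrigues(c['rvec'])[0];cp=-Rc.T@c['tvec'];q=s['orientation'];Rt=R.from_quat([q[1],q[2],q[3],q[0]]).as_matrix()
print('cam in tool',Rt.T@(cp-s['tcp_pos']),'axis',Rt.T@Rc[2]); print(Rt.T@Rc.T)
for yaw in (PSI,PSI+np.pi):
    for th in(.22,.8,1.3,1.833):
        p=bar(th)+[0,0,.054]; print(yaw,th,p,kin.inverse_kinematics(p,q_down(yaw)))
    print(kin.inverse_kinematics(bar(1.833)+[0,0,.12],q_down(yaw)))
for p in((.388,-.21,.077),(.402,-.323,.077),(.496,-.353,.077)):
    print(p,[kin.inverse_kinematics(np.array(p),q_down(y)) is not None for y in np.arange(0,6.2,.4)])
print('port',[kin.inverse_kinematics(np.array([.442,.052,.2]),q_down(y)) is not None for y in np.arange(0,6.2,.4)])
E
```

```text
cam in tool [ 0.083  0.    -0.07 ] axis [-0.324 -0.002  0.946]
[[-0.001 -0.946 -0.324]
 [ 1.    -0.    -0.002]
 [ 0.001 -0.324  0.946]]
0.133 0.22 [ 0.581 -0.068  0.19 ] [-0.231  0.476  0.314  1.892 -0.198  0.803 -1.249]
0.133 0.8 [ 0.572 -0.002  0.31 ] [-0.36   0.308  0.316  1.817 -0.11   1.034 -1.439]
0.133 1.3 [0.559 0.1   0.369] [-0.514  0.244  0.275  1.753 -0.072  1.154 -1.656]
0.133 1.833 [0.542 0.226 0.37 ] [-0.679  0.277  0.222  1.705 -0.066  1.166 -1.877]
[-0.669  0.235  0.208  1.609 -0.05   1.303 -1.891]
3.274592653589793 0.22 [ 0.581 -0.068  0.19 ] [ 0.261  0.483 -0.325  1.857  0.201  0.834  1.539]
3.274592653589793 0.8 [ 0.572 -0.002  0.31 ] [ 0.169  0.325 -0.342  1.781  0.123  1.056  1.486]
3.274592653589793 1.3 [0.559 0.1   0.369] [ 0.011  0.269 -0.365  1.718  0.103  1.174  1.322]
3.274592653589793 1.833 [0.542 0.226 0.37 ] [-0.183  0.307 -0.4    1.671  0.127  1.19   1.09 ]
[-0.189  0.265 -0.391  1.576  0.103  1.321  1.111]
(0.388, -0.21, 0.077) [True, True, True, True, True, True, True, True, True, True, True, True, True, True, True, True]
(0.402, -0.323, 0.077) [True, True, True, True, True, True, True, True, True, True, True, True, True, True, True, True]
(0.496, -0.353, 0.077) [True, True, True, True, True, True, True, True, True, True, True, True, True, True, True, True]
port [True, True, True, True, True, True, True, True, True, True, True, True, True, True, True, True]
```

```bash
python3 - <<'E'
from h import *
from cell import env,kin,camera
np.set_printoptions(precision=3,suppress=True)
env.grip(.028,30)
q=q_down(PSI+np.pi)
b=bar(.22)
env.reach(b+[0,0,.054+.09],q)
p,d=camera('side');cv2.imwrite('pics/side1.png',p)
p,d=camera('wrist');cv2.imwrite('pics/wrist1.png',p)
s=env.get_state();print(s['time'],s['tcp_pos'],s['opening'])
E
```

```text
2.3167 [ 0.581 -0.068  0.28 ] 0.02823543541897379
```

View pics/side1.png

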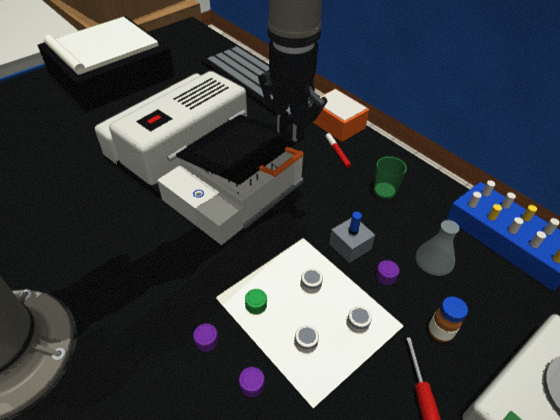

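View pics/wrist1.png

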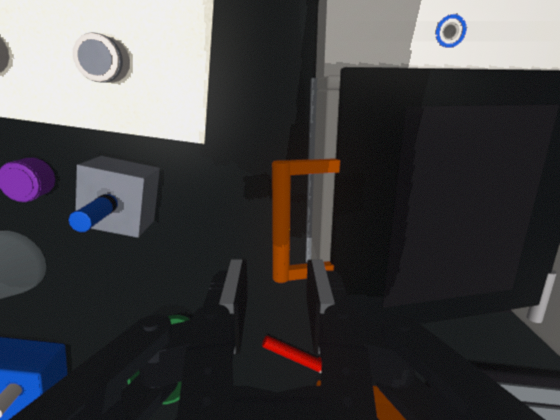

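The gripper is centred over the bar: in the wrist view the bar is at column 281 and the pads straddle column 277. I'll descend, pinch and fold.

```bash
python3 - <<'E'
from h import *
from cell import env,kin,camera
np.set_printoptions(precision=3,suppress=True)
G=np.array([0,0,.054])
b=bar(.22)
print(env.movel(b+G,.1,stop_force=8))
env.grip(.0,40)
s=env.get_state();print(s['time'],s['tcp_pos'],s['opening'],s['force'])
for th in np.arange(.35,1.80,.145):
    st=env.movel(bar(th)+G,.15,stop_force=25)
    s=env.get_state();print(round(th,2),st,s['tcp_pos']-bar(th)-G,s['force'],s['opening'])
    if st: break
print(s['time'])
E
```

```text
False
3.6583 [ 0.581 -0.065  0.191] 0.010391367515012797 [-0.498  6.44  -0.572]
0.35 False [0.    0.003 0.001] [-0.522  5.717 -1.903] 0.010290083566101572
0.5 False [0.    0.002 0.001] [ 0.314  5.557 -2.438] 0.010144698913119483
0.64 False [0. 0. 0.] [ 2.544  3.822 -1.716] 0.010460983094338268
0.78 False [ 0.001 -0.001 -0.   ] [2.687 0.455 1.53 ] 0.01044787288308157
0.93 False [ 0.001 -0.002  0.001] [ 2.161 -4.761  5.558] 0.010019950748361218
1.08 False [ 0.001 -0.003  0.002] [-0.493 -6.605 13.436] 0.010234808610918883
1.22 False [ 0.001 -0.003  0.002] [-3.164 -6.69  17.121] 0.010113523721788606
1.37 False [ 0.001 -0.001  0.003] [-4.85  -4.045 18.75 ] 0.010351090249557745
1.51 False [0.001 0.    0.003] [-4.124 -1.498 18.601] 0.010575704085335827
1.66 False [0.    0.002 0.002] [-3.308  2.783 14.521] 0.010346848380193662
1.8 False [0.    0.002 0.002] [-2.197  3.477 12.161] 0.01013867113554887
7.85
```

```bash
python3 - <<'E'
from h import *
from cell import env,kin,camera,calibration
np.set_printoptions(precision=3,suppress=True)
G=np.array([0,0,.054])
for th in (1.84,1.87,1.90):
    st=env.movel(bar(th)+G-[0,0,.001],.08,stop_force=15)
    s=env.get_state();print(round(th,2),st,s['tcp_pos']-bar(th)-G,s['force'],s['opening'])
    if st:break
env.grip(.03)
s=env.get_state();print(s['force'],s['tcp_pos'])
env.movel(s['tcp_pos']+[0,0,.05],.15)
# view point over compartment: cam +.083 tool x, tilt toward fingers
env.reach(A(-.02,-.02,.36),q_down(PSI+np.pi))
c=calibration('wrist');p,d=camera('wrist');cv2.imwrite('pics/wrist2.png',p);np.savez('pics/wrist2.npz',p=p,d=d,**c)
c=calibration('side');p,d=camera('side');cv2.imwrite('pics/side2.png',p);np.savez('pics/side2.npz',p=p,d=d,**c)
print(env.get_state()['time'])
E
```

```text
1.84 False [0.    0.001 0.001] [-2.861  2.298 16.027] 0.01053275616947428
1.87 False [ 0.001 -0.005  0.003] [ -9.665 -15.216  32.321] 0.010555350302992213
1.9 False [ 0.003 -0.011  0.004] [-11.41  -30.265  41.404] 0.010349766412412148
[-0.066 -6.543  5.458] [0.541 0.238 0.363]
10.3667
```

View pics/side2.png

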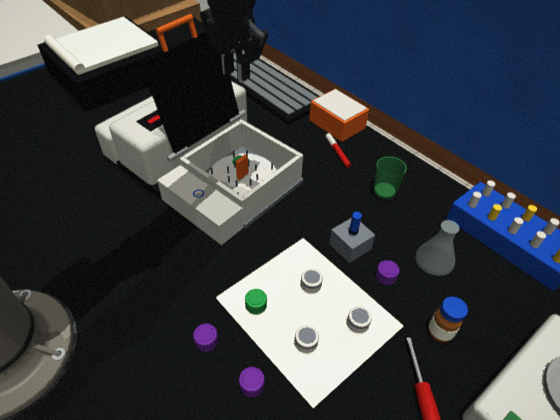

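View pics/wrist2.png

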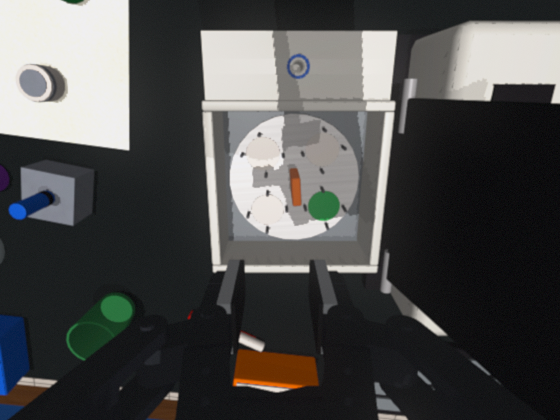

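```bash
cat >> h.py <<'E'
def onplane(c,u,v,z):
    Rm=cv2.Rodrigues(np.asarray(c['rvec'],float))[0]; o=-Rm.T@np.asarray(c['tvec'])
    r=Rm.T@np.array([(u-c['cx'])/c['fx'],(v-c['cy'])/c['fy'],1.]); return o+r*(z-o[2])/r[2]
E
python3 - <<'E'
from h import *
np.set_printoptions(precision=4,suppress=True)
f=np.load('pics/wrist2.npz');c=cal(f);P=cloud(c,f['d']);p=f['p']
cv2.imwrite('pics/w2z.png',cv2.resize(p[20:280,190:410],None,fx=2.3*1.5,fy=2.3,interpolation=3)[:600,:790])
hsv=cv2.cvtColor(p,cv2.COLOR_BGR2HSV)
for nm,lo,hi in(('green',(50,100,40),(75,255,255)),('fin',(5,150,60),(18,255,255)),('ring',(105,120,50),(125,255,255))):
    for ce,a,q in blobs(p,P,lo,hi):print(nm,ce,a,np.median(q,0),q.min(0),q.max(0))
m=((P[...,2]>.074)&(P[...,2]<.086)&(P[...,0]<.7)&(P[...,0]>.44)&(P[...,1]<.2)&(P[...,1]>-.08)).astype(np.uint8)
k,l,st,_=cv2.connectedComponentsWithStats(m);i=1+st[1:,4].argmax();q=P[l==i];print('rim',len(q),np.median(q[:,2]),cv2.minAreaRect((q[:,:2]*1000).astype(np.float32)))
m=(abs(P[...,2]-.022)<.005)&(P[...,0]<.7)&(P[...,0]>.44)&(P[...,1]<.2)&(P[...,1]>-.08)
q=P[m];print('disc',len(q),np.median(q[:,2]),cv2.minEnclosingCircle((q[:,:2]*1000).astype(np.float32)))
m=(P[...,2]>.066)&(abs(P[...,0]-O[0])<.03)&(abs(P[...,1]-O[1])<.03)
q=P[m];print('fin',len(q),q.mean(0),np.median(q[:,2]),cv2.minAreaRect((q[:,:2]*1000).astype(np.float32)))
E
```

```text
green [73.  1.] 37 [ 0.4049 -0.1987  0.011 ] [ 0.4015 -0.2042  0.0031] [ 0.4062 -0.1936  0.0189]
green [323. 205.] 682 [0.5929 0.1049 0.0226] [0.5747 0.0863 0.0203] [0.6118 0.1238 0.0246]
green [100. 325.] 2652 [ 0.7823 -0.1671  0.0489] [ 0.5402 -0.2423 -0.0019] [ 0.9011 -0.0106  0.3535]
fin [295. 187.] 279 [0.5601 0.0617 0.0736] [0.5493 0.0555 0.0306] [0.5797 0.0693 0.0757]
fin [275. 369.] 2719 [0.8451 0.0759 0.0346] [ 0.5357  0.0169 -0.0019] [0.9203 0.1544 0.3618]
fin [ 22. 395.] 538 [ 1.8304 -0.8824 -0.698 ] [ 1.8222 -0.9613 -0.7496] [ 1.8414 -0.8094 -0.6533]
fin [165. 410.] 377 [ 1.8311 -0.2722 -0.6916] [ 1.8229 -0.3303 -0.7462] [ 1.8384 -0.2238 -0.6534]
ring [301.  64.] 81 [0.4357 0.0508 0.0608] [0.4289 0.036  0.0588] [0.4502 0.0569 0.0626]
ring [ 27. 206.] 658 [ 0.6159 -0.217   0.085 ] [ 0.609  -0.3063 -0.0021] [ 0.6746 -0.2124  0.0969]
ring [ 12. 352.] 1867 [ 0.8717 -0.3013  0.0267] [ 0.8278 -0.3319 -0.0015] [ 0.9426 -0.2993  0.0515]
ring [  8. 411.] 250 [ 1.843  -0.8891 -0.6334] [ 0.5432 -0.9441 -0.6621] [ 1.8521 -0.0222  0.3713]
rim 5709 0.07977540256551285 ((565.914306640625, 62.84425735473633), (190.33934020996094, 190.4648895263672), 7.481170177459717)
disc 14685 0.022036536072234776 ((580.3019409179688, 98.79843139648438), 155.89756774902344)
fin 8377 [0.5415 0.0624 0.3373] 0.3452220208449003 ((546.8076171875, 64.95793914794922), (58.51446533203125, 46.49720001220703), 36.87682342529297)
```

View pics/w2z.png

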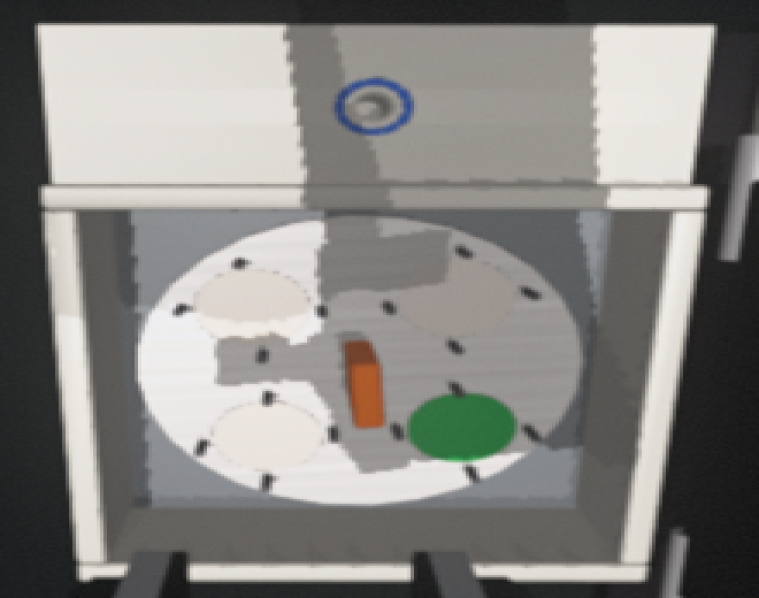

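The wrist view shows the four wells: green at (323,205), white at (263,151), (266,209) and (318,155). The fin is at (295,187) and the port ring at (301,64). The green well works out at a 50.0 mm radius from the rim centre, which matches the text. For each tool yaw I'll measure the cups and wells with the same camera orientation I pick and place with, so any calibration bias cancels.

```bash
python3 - <<'E'
from h import *
from cell import env,kin,camera,calibration
np.set_printoptions(precision=3,suppress=True)
d2=np.pi/180
q0=kin.inverse_kinematics
for y in(57.3,237.3,147.3,327.3):
    print(y)
    for p in((.5929,.1049,.1),(.524,.09,.1),(.54,.021,.1),(.608,.036,.1),(.445,-.28,.3),(.388,-.21,.08),(.402,-.323,.08)):
        print(kin.inverse_kinematics(np.array(p),q_down(y*d2)))
E
```

```text
57.3
[-0.29   0.614  0.015  1.876 -0.015  0.651 -0.837]
[-0.278  0.533 -0.012  2.044  0.011  0.565 -0.869]
[-0.167  0.543  0.016  2.025 -0.015  0.574 -0.711]
[-0.19   0.623  0.038  1.86  -0.036  0.659 -0.701]
[ 0.372  0.235  0.083  1.92  -0.023  0.988 -0.105]
[ 0.321  0.479  0.04   2.258 -0.047  0.406 -0.171]
[ 0.5    0.554  0.069  2.09  -0.076  0.5    0.055]
237.3
[ 0.03   0.65  -0.412  1.853  0.378  0.717  1.974]
[ 0.037  0.566 -0.408  2.022  0.372  0.625  1.951]
[ 0.147  0.572 -0.381  2.003  0.349  0.63   2.107]
[ 0.126  0.654 -0.387  1.837  0.356  0.719  2.111]
[ 0.684  0.253 -0.284  1.899  0.083  1.001  2.935]
[ 0.587  0.49  -0.276  2.24   0.303  0.445  2.638]
[ 0.743  0.562 -0.232  2.074  0.244  0.531  2.905]
147.3
[-0.093  0.626 -0.247  1.862  0.23   0.681  0.526]
[-0.088  0.545 -0.251  2.03   0.232  0.593  0.503]
[ 0.027  0.553 -0.229  2.011  0.213  0.6    0.655]
[ 0.015  0.634 -0.236  1.845  0.22   0.688  0.652]
[ 0.536  0.241 -0.109  1.909  0.031  0.993  1.413]
[ 0.472  0.481 -0.14   2.248  0.158  0.422  1.204]
[ 0.626  0.553 -0.087  2.082  0.094  0.511  1.47 ]
327.3
[-1.049  1.122  1.256  1.925 -1.224  1.146 -1.413]
[-1.111  1.055  1.258  2.093 -1.23   1.072 -1.33 ]
[-0.972  1.064  1.258  2.073 -1.229  1.082 -1.208]
[-0.926  1.128  1.256  1.908 -1.223  1.153 -1.305]
[-0.499  0.524  1.294  1.965 -0.572  1.094 -1.099]
[-0.516  1.036  1.257  2.304 -1.33   1.002 -0.511]
[-0.274  1.1    1.256  2.135 -1.3    1.075 -0.425]
```

```bash
cat >> h.py <<'E'
D=np.pi/180
def snap(name,cam='wrist'):
    from cell import camera,calibration
    c=calibration(cam);p,d=camera(cam);cv2.imwrite(f'pics/{name}.png',p);np.savez(f'pics/{name}.npz',p=p,d=d,**c)
    return p,d,cal(c)
def go(pos,yawdeg):
    from cell import env
    env.reach(np.array(pos,float),q_down(yawdeg*D))
E
python3 - <<'E'
from h import *
from cell import env
for y in(57.3,147.3,237.3):
    a=y*D; go([.566-.0*np.cos(a),.063,.33],y); snap(f'an{int(y)}')
go([.445,-.26,.30],237.3); snap('cup237')
print(env.get_state()['time'])
ims=[cv2.imread(f'pics/{n}.png') for n in('an57','an147','an237','cup237')]
cv2.imwrite('pics/m1.png',cv2.resize(np.vstack([np.hstack(ims[:2]),np.hstack(ims[2:])]),(800,600)))
E
```

```text
16.475
```

View pics/m1.png

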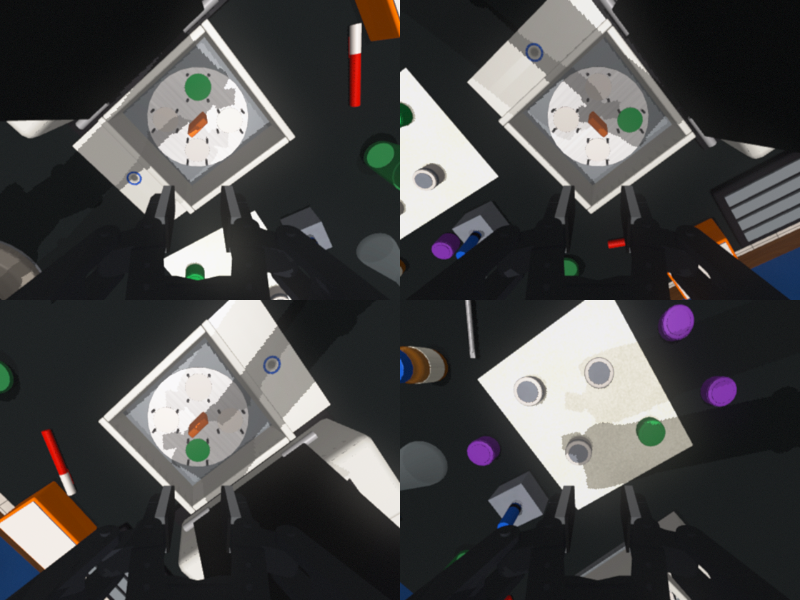

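```bash
cat >> h.py <<'E'
def cups(p,d,c,color=None):
    P=cloud(c,d)
    m=((P[...,2]>.021)&(P[...,2]<.034)&(P[...,0]>.25)&(P[...,0]<.72)&(P[...,1]>-.46)&(P[...,1]<-.13)).astype(np.uint8)
    k,l,st,_=cv2.connectedComponentsWithStats(m,connectivity=4);out=[]
    hsv=cv2.cvtColor(p,cv2.COLOR_BGR2HSV)
    for i in range(1,k):
        if st[i,4]<150: continue
        q=P[l==i];(x,y),r=cv2.minEnclosingCircle((q[:,:2]*1000).astype(np.float32))
        h=np.median(hsv[l==i],0); col='white' if h[1]<70 else('green' if 45<h[0]<80 else 'purple' if h[0]>125 else '?')
        # refine: pixel centroid of top face at z=median
        zz=np.median(q[:,2]);mm=(l==i)&(P[...,2]>zz-.003);v,u=np.nonzero(mm)
        e=cv2.minEnclosingCircle(np.stack([u,v],1).astype(np.float32));pe=onplane(c,*e[0],zz)
        out.append((col,np.round(q[:,:2].mean(0),4),np.round([x/1000,y/1000],4),round(r,1),round(zz,4),pe[:2].round(4),st[i,4]))
    return out
def analyser(p,d,c):
    P=cloud(c,d)
    def near(lo,hi,rad): return (P[...,2]>lo)&(P[...,2]<hi)&(np.hypot(P[...,0]-.566,P[...,1]-.063)<rad)
    m=near(.074,.086,.145).astype(np.uint8);k,l,st,_=cv2.connectedComponentsWithStats(m);i=1+st[1:,4].argmax();q=P[l==i]
    r=cv2.minAreaRect((q[:,:2]*1000).astype(np.float32));print('rim',np.round(r[0],1),np.round(r[1],1),round(r[2],2))
    m=near(.017,.027,.09);q=P[m];e=cv2.minEnclosingCircle((q[:,:2]*1000).astype(np.float32));print('disc',np.median(q[:,2]),np.round(e[0],1),e[1])
    m=near(.069,.08,.04);q=P[m];r=cv2.minAreaRect((q[:,:2]*1000).astype(np.float32));print('fin',len(q),np.median(q[:,2]),np.round(r[0],1),np.round(r[1],1),r[2])
    hsv=cv2.cvtColor(p,cv2.COLOR_BGR2HSV);m=cv2.inRange(hsv,(50,90,30),(75,255,255))>0;m&=near(.01,.035,.09)
    q=P[m];e=cv2.minEnclosingCircle((q[:,:2]*1000).astype(np.float32));print('green',len(q),q.mean(0),np.round(e[0],1),e[1])
E
python3 - <<'E'
from h import *
np.set_printoptions(precision=4,suppress=True)
for n in('an57','an147','an237'):
    f=np.load(f'pics/{n}.npz');print(n);analyser(f['p'],f['d'],cal(f))
f=np.load(f'pics/cup237.npz')
for r in cups(f['p'],f['d'],cal(f)):print(r)
E
```

```text
an57
rim [565.8  63.1] [190.  189.7] 7.59
disc 0.022423244823082104 [565.9  63.1] 89.95633697509766
fin 334 0.07394812856875149 [565.6  63. ] [32.2 10.2] 10.998050689697266
green 1043 [0.5932 0.1049 0.0228] [593.  104.7] 19.444591522216797
an147
rim [565.7  62.9] [190.2 189.7] 7.53
disc 0.02224611035386399 [566.1  62.9] 89.85770416259766
fin 338 0.0739185484969523 [565.3  63.1] [31.5  9.9] 10.982120513916016
green 920 [0.5929 0.1047 0.0226] [592.9 104.3] 19.640817642211914
an237
rim [565.4  62.8] [189.3 190.2] 7.47
disc 0.02224905470814397 [566.  63.] 89.89957427978516
fin 335 0.07389332391412914 [565.5  62.8] [31.6 10.3] 12.141983985900879
green 810 [0.5931 0.1044 0.0226] [593.2 104.6] 19.475393295288086
('purple', array([ 0.2907, -0.3169]), array([ 0.2896, -0.3166]), 20.5, np.float64(0.0285), array([ 0.2904, -0.3171]), np.int32(1775))
('white', array([ 0.5851, -0.4422]), array([ 0.5935, -0.4467]), 20.1, np.float64(0.0275), array([ 0.5933, -0.447 ]), np.int32(344))
('white', array([ 0.406, -0.319]), array([ 0.4062, -0.3186]), 20.2, np.float64(0.0284), array([ 0.4062, -0.3192]), np.i
[... 241 characters left out ...]
([ 0.2787, -0.2085]), np.int32(1410))
('green', array([ 0.387 , -0.2083]), array([ 0.387 , -0.2067]), 20.3, np.float64(0.0283), array([ 0.387 , -0.2074]), np.int32(1177))
('purple', array([ 0.6141, -0.3177]), array([ 0.6159, -0.3174]), 20.2, np.float64(0.028), array([ 0.6146, -0.3175]), np.int32(1131))
('white', array([ 0.4925, -0.2402]), array([ 0.4936, -0.2387]), 20.5, np.float64(0.0282), array([ 0.4928, -0.2399]), np.int32(1083))
('white', array([ 0.6986, -0.3524]), array([ 0.7172, -0.3532]), 32.0, np.float64(0.0273), array([ 0.7129, -0.3534]), np.int32(820))
('white', array([ 0.5988, -0.2318]), array([ 0.6181, -0.2225]), 42.1, np.float64(0.0275), array([ 0.62  , -0.2224]), np.int32(435))
```

All views agree to within about 0.5 mm:
- **Analyser:** rim centre (565.7, 62.9), yaw 7.5°.
- **Green well:** (593.1, 104.6), at z = 22 mm.
- **Cups:** tops at z = 28 mm and radius 20 mm, as they should be.

I'll pick and place the green cup first.

```bash
cat >> h.py <<'E'
O=np.array([.5657,.0629]);PSI=.1315;AX=np.array([.5659,.063]);PHI=56.8
def well(k): a=(PHI+90*k)*D; return AX+.05*np.array([np.cos(a),np.sin(a)])
def pick_place(xy,w,yaw):
    from cell import env
    go([*xy,.20],yaw); env.grip(.065,30)
    s=env.movel(np.array([*xy,.0775]),.15,stop_force=12); 
    env.grip(0,30); g=env.get_state()
    print('pick',s,g['tcp_pos'].round(4),'open',round(g['opening'],4),g['force'].round(1))
    if not .03<g['opening']<.045: print('BAD GRASP');return False
    env.movel(np.array([*xy,.23]),.25)
    go([*w,.23],yaw)
    env.movel(np.array([*w,.130]),.25)
    s=env.movel(np.array([*w,.0995]),.06,stop_force=6); g=env.get_state()
    print('place',s,g['tcp_pos'].round(4),'open',round(g['opening'],4),g['force'].round(1))
    if g['tcp_pos'][2]>.104: print('HIGH');return False
    env.grip(.058); env.movel(np.array([*w,.20]),.2)
    print('t',env.get_state()['time']);return True
E
python3 - <<'E'
from h import *
ok=pick_place([.387,-.2078],well(0),236.8)
if ok:
    from cell import env
    go([.53,.0,.32],147.3);snap('a2')
E
```

```text
pick False [ 0.3874 -0.2081  0.0785] open 0.0387 [-1.7  1.1  6.7]
place True [0.5931 0.1046 0.1003] open 0.0384 [-0.7 -0.7  5.7]
t 22.9917
```

View pics/a2.png

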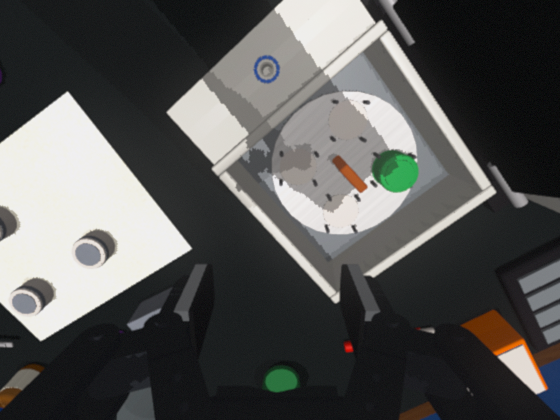

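The green cup stands in the green well at (396,171). Next are the white cups, with a fresh look before each pick.

```bash
python3 - <<'E'
from h import *
from cell import env
go([.445,-.27,.30],146.8);p,d,c=snap('c1')
L=[r for r in cups(p,d,c) if r[0]=='white' and r[3]<22 and np.hypot(r[5][0]-.46,r[5][1]+.3)<.15]
for r in L:print(r)
E
```

```text
('white', array([ 0.4054, -0.3173]), array([ 0.4061, -0.3186]), 20.3, np.float64(0.0283), array([ 0.4056, -0.3176]), np.int32(1225))
('white', array([ 0.4921, -0.2386]), array([ 0.4934, -0.2389]), 20.3, np.float64(0.0282), array([ 0.4923, -0.2385]), np.int32(1136))
('white', array([ 0.4998, -0.3491]), array([ 0.5014, -0.3509]), 20.5, np.float64(0.0282), array([ 0.4999, -0.349 ]), np.int32(975))
```

View pics/c1.png

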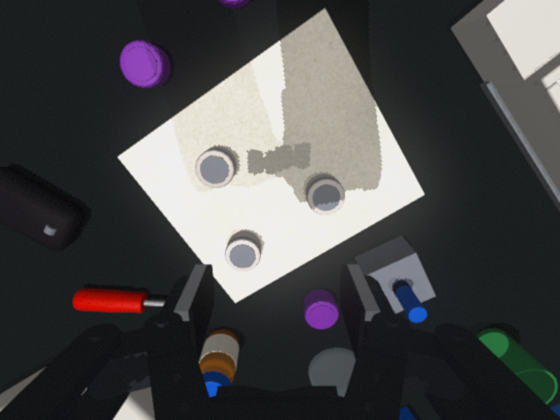

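The three whites are at (215,168), (325,194) and (243,251), none knocked so far.

```bash
cat >> h.py <<'E'
def whites(name,at=(.445,-.27,.30),yaw=146.8):
    go(at,yaw);p,d,c=snap(name)
    L=[r[2] for r in cups(p,d,c) if r[0]=='white' and r[3]<22 and np.hypot(r[5][0]-.46,r[5][1]+.3)<.16]
    for r in L:print('white',r)
    return L
E
python3 - <<'E'
from h import *
if pick_place([.4935,-.2388],well(3),146.8):
    L=whites('c2')
    t=min(L,key=lambda r:r[0])
    if len(L)==2 and pick_place(t,well(1),146.8):
        whites('c3',yaw=56.8)
E
```

```text
pick False [ 0.494  -0.2391  0.0787] open 0.0384 [-1.  -0.3  5.8]
place True [0.6076 0.0356 0.1003] open 0.0386 [-1.8 -0.1  5.7]
t 31.2917
white [ 0.406  -0.3186]
white [ 0.5013 -0.3504]
pick False [ 0.4065 -0.319   0.0786] open 0.0388 [-1.   0.   5.6]
place True [0.524  0.0903 0.1003] open 0.0388 [ 0.2 -0.2  5. ]
t 39.15
white [ 0.5014 -0.3505]
```

View pics/c3.png

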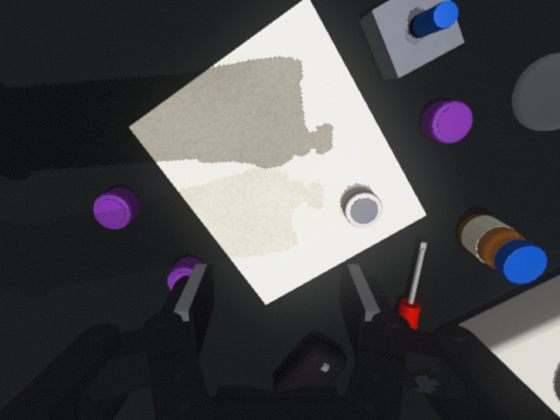

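One white cup is left, at (362,207).

```bash
python3 - <<'E'
from h import *
pick_place([.5014,-.3505],well(2),56.8)
for y in(146.8,):
    go([.566,.063,.33],y);p,d,c=snap('an3');analyser(p,d,c)
    P=cloud(c,d);m=((P[...,2]>.043)&(P[...,2]<.056)&(np.hypot(P[...,0]-AX[0],P[...,1]-AX[1])<.085)).astype(np.uint8)
    k,l,st,_=cv2.connectedComponentsWithStats(m,connectivity=4)
    for i in range(1,k):
        if st[i,4]>100:
            q=P[l==i];print(np.median(q[:,2]).round(4),np.array(cv2.minEnclosingCircle((q[:,:2]*1000).astype(np.float32))[0]).round(1),cv2.minEnclosingCircle((q[:,:2]*1000).astype(np.float32))[1])
for k in range(4):print(k,(well(k)*1000).round(1))
E
```

```text
pick False [ 0.502  -0.3509  0.0788] open 0.0389 [0.3 0.2 5.7]
place True [0.5384 0.0211 0.1003] open 0.0385 [-0.6 -1.   5.4]
t 46.9833
rim [565.7  62.7] [189.9 190.2] 7.56
disc 0.02210137714814085 [566.1  63. ] 89.93296813964844
fin 338 0.0738284456384426 [565.4  62.7] [31.4 10.4] 12.037952423095703
green 68 [0.57651932 0.10197978 0.02873107] [583.9 103.2] 17.082319259643555
0.0503 [526.1  88.7] 20.17382049560547
0.0503 [538.6  20.9] 20.34033203125
0.0501 [593.5 104.9] 20.33509063720703
0.0502 [606.3  35.3] 20.452919006347656
0 [593.3 104.8]
1 [524.1  90.4]
2 [538.5  21.2]
3 [607.7  35.6]
```

View pics/an3.png

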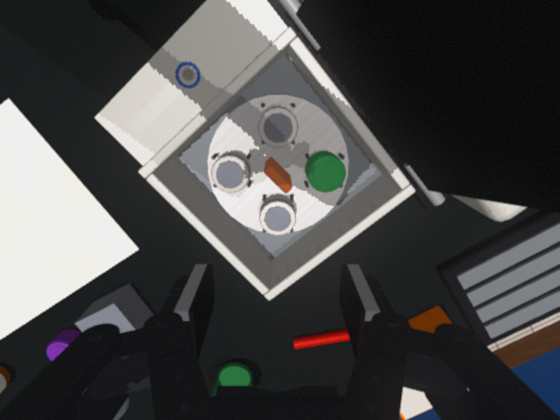

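All four cups are seated: tops at z = 50 mm and 1–2 mm or less from the well centres. Next is the carousel twist.

```bash
python3 - <<'E'
from h import *
from cell import env,kin
np.set_printoptions(precision=3,suppress=True)
f0=11.6
go([*AX,.22],f0);env.grip(.032,40)
print(env.movel(np.array([*AX,.129]),.12,stop_force=8))
env.grip(0,50);s=env.get_state();print(s['opening'],s['tcp_pos'],s['torque'],s['time'])
for y in np.arange(f0+10,98,10.):
    go([*AX,.129],y);s=env.get_state();print(y,s['tcp_pos'],s['force'],s['torque'],s['opening'])
print(s['time'])
snap('tw','side')
E
```

```text
False
0.008628377064969632 [0.566 0.064 0.13 ] [0.136 0.327 0.079] 51.8333
21.6 [0.566 0.064 0.13 ] [-2.365  1.371  5.348] [0.29  0.325 0.083] 0.008714171770666131
31.6 [0.566 0.064 0.13 ] [-1.768  1.385  6.711] [0.304 0.361 0.061] 0.008779915909975202
41.6 [0.566 0.064 0.13 ] [-2.118  2.182  7.017] [0.415 0.489 0.135] 0.009002460081006974
51.6 [0.566 0.064 0.13 ] [-2.342  1.398  6.168] [0.37  0.429 0.029] 0.008875149073498092
61.6 [0.566 0.064 0.13 ] [-2.598  2.214  6.908] [0.474 0.512 0.137] 0.008120196886663942
71.6 [0.566 0.064 0.13 ] [-1.443  2.575  7.173] [0.477 0.607 0.137] 0.00853275871095556
81.6 [0.566 0.064 0.13 ] [-2.835  2.313  7.886] [0.51  0.694 0.113] 0.008703871432308332
91.6 [0.566 0.064 0.13 ] [-3.178  2.295  7.65 ] [0.46  0.764 0.068] 0.008886888404087518
53.9667
```

```bash
python3 - <<'E'
from h import *
from cell import env,kin
np.set_printoptions(precision=3,suppress=True)
for y in (95.,97.5,99.5,101.5,103.5):
    go([*AX,.129],y);s=env.get_state();print(y,s['force'],s['torque'],s['opening'])
    if abs(s['torque'][2])>.6: break
env.grip(.032);env.movel(np.array([*AX,.22]),.15)
go([.566,.063,.33],101.5);p,d,c=snap('an4');analyser(p,d,c);print(env.get_state()['time'])
E
```

```text
95.0 [-3.572  1.939  7.379] [0.513 0.774 0.12 ] 0.00843412475685625
97.5 [-4.156  2.354  7.589] [0.463 0.772 0.042] 0.00892425196125392
99.5 [-4.496  2.794  8.055] [ 0.581  0.865 -0.816] 0.00850254817836579
rim [565.8  62.9] [190.8 189.9] 7.56
disc 0.022170070463286583 [566.  63.] 89.9670639038086
fin 324 0.07396682535194193 [565.6  62.8] [10.  32.2] 7.922119617462158
green 1 [0.503 0.094 0.027] [503.3  93.5] 9.999999747378752e-05
56.4417
```

View pics/an4.png

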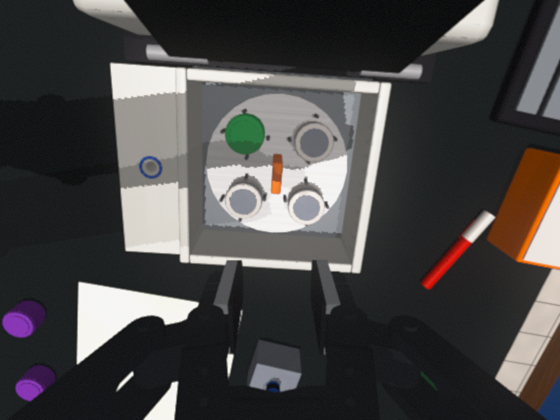

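The fin now reads 90.4° in the analyser's frame, so the carousel is at its stop, and the cups are still in their wells. Next I'll close the cover.

```bash
python3 - <<'E'
from h import *
from cell import env,kin
np.set_printoptions(precision=3,suppress=True)
G=np.array([0,0,.054]);Y=PSI/D+180
go(bar(1.0)+G+[0,0,.10],Y)
go(bar(1.833)+G+[0,0,.07],Y)
env.grip(.045,40)
print(env.movel(bar(1.833)+G,.1,stop_force=8))
p,d,c=snap('wb','side')
env.grip(0,40);s=env.get_state();print(s['opening'],s['tcp_pos']-bar(1.833)-G,s['force'],s['time'])
if s['opening']>.006:
  for th in np.append(np.arange(1.70,.1,-.145),[.05]):
    st=env.movel(bar(th)+G,.15,stop_force=30)
    s=env.get_state();print(round(th,2),st,s['tcp_pos']-bar(th)-G,s['force'],s['opening'])
    if st: break
print(s['time']);snap('wb2','side')
E
```

```text
False
0.010473959294329822 [0.    0.    0.001] [-0.652  0.049  3.984] 60.175
1.7 False [ 0.    -0.001  0.001] [-1.241 -0.786  4.922] 0.010862933604573145
1.56 False [ 0.001 -0.001  0.001] [-1.469 -2.017  9.042] 0.010369970456216423
1.41 False [ 0.001 -0.002  0.   ] [-0.645 -2.117  5.607] 0.010176250974880357
1.26 False [ 0.001 -0.002 -0.   ] [ 2.325 -3.766  3.168] 0.010624211323347975
1.12 False [ 0. -0. -0.] [ 2.884 -1.692  1.06 ] 0.01026757961754187
0.97 False [ 0.  0. -0.] [ 4.645 -1.858 -0.66 ] 0.010636608265428388
0.83 False [ 0.    -0.    -0.001] [ 4.346 -1.681 -2.348] 0.010433534852912279
0.68 False [ 0.     0.    -0.001] [ 6.063  0.338 -2.217] 0.011016365392017004
0.54 False [ 0.     0.    -0.001] [ 5.681  1.216 -2.721] 0.010022739463690747
0.39 False [ 0.     0.    -0.002] [ 6.189  1.748 -4.251] 0.010466348920378041
0.25 False [ 0.     0.    -0.002] [ 4.949  1.585 -3.794] 0.010381608908966446
0.1 False [ 0.     0.    -0.002] [ 4.605  1.86  -2.377] 0.01012615321110119
0.05 False [ 0.     0.    -0.002] [ 5.362  2.187 -2.193] 0.010271848273673995
65.0083
```

View pics/wb2.png

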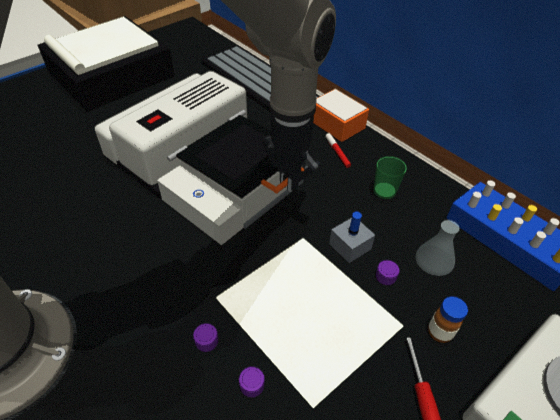

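Nearly shut. I'll press it home, then release.

```bash
python3 - <<'E'
from h import *
from cell import env,kin
np.set_printoptions(precision=3,suppress=True)
G=np.array([0,0,.054]);Y=PSI/D+180
for dz in(0,-.004,-.008,-.012):
    st=env.movel(bar(0)+G+[0,0,dz],.04,stop_force=18)
    s=env.get_state();print(dz,st,s['tcp_pos']-bar(0)-G,s['force'])
    if st or s['force'][2]>25:break
env.grip(.03)
b=bar(0)+G
env.movel(np.array([b[0],b[1],.23]),.15)
# press check with view of cover + port + probe
go(A(-.06,-.03,.33),Y);p,d,c=snap('an5')
P=cloud(c,d)
m=(np.abs((P[...,0]-O[0]))<.07)&(np.abs(P[...,1]-O[1])<.07)&(P[...,2]<.2)
q=P[m];print('cover plane',len(q),np.percentile(q[:,2],[5,50,95]))
co=np.linalg.lstsq(np.c_[q[:,:2]-O,np.ones(len(q))],q[:,2],rcond=None)[0];print(co)
print(env.get_state()['time'])
E
```

```text
0 False [ 0.     0.    -0.001] [ 5.399  2.559 -3.221]
-0.004 False [ 0.001  0.001 -0.003] [-0.669  3.791 13.715]
-0.008 False [ 0.001  0.001 -0.005] [-3.962  2.725 27.704]
cover plane 16374 [0.088 0.089 0.09 ]
[-0.001  0.001  0.089]
67.875
```

View pics/an5.png

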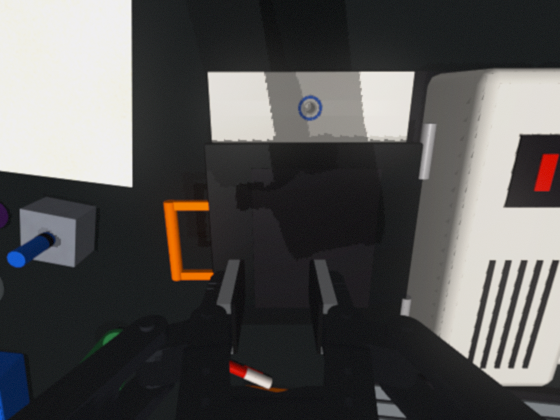

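The cover is shut flat: its top plane is at z = 88.5 mm with a slope of about 0.001. Now I'll measure the port and the probe, each from two places.

```bash
cat >> h.py <<'E'
def ring(p,d,c):
    hsv=cv2.cvtColor(p,cv2.COLOR_BGR2HSV);P=cloud(c,d)
    m=(cv2.inRange(hsv,(105,120,40),(125,255,255))>0)&(abs(P[...,2]-.06)<.008)&(np.hypot(P[...,0]-.443,P[...,1]-.052)<.03)
    v,u=np.nonzero(m);e=cv2.fitEllipse(np.stack([u,v],1).astype(np.float32));e2=cv2.minEnclosingCircle(np.stack([u,v],1).astype(np.float32))
    q=P[m];E3=cv2.minEnclosingCircle((q[:,:2]*1000).astype(np.float32))
    print('ring px',e[0],len(q),'z',np.median(q[:,2]),'ell',onplane(c,*e[0],.06)[:2],'circ',onplane(c,*e2[0],.06)[:2],'pts',E3,'bbox px',u.min(),u.max(),v.min(),v.max())
    return e[0]
def probe(p,d,c):
    hsv=cv2.cvtColor(p,cv2.COLOR_BGR2HSV);P=cloud(c,d)
    b=(cv2.inRange(hsv,(105,100,30),(125,255,255))>0)&(np.hypot(P[...,0]-.618,P[...,1]+.22)<.06)
    t=b&(P[...,2]>.091);q=P[t];print('top',len(q),np.median(q[:,2]),cv2.minEnclosingCircle((q[:,:2]*1000).astype(np.float32)))
    v,u=np.nonzero(t);e=cv2.minEnclosingCircle(np.stack([u,v],1).astype(np.float32));print('  px',e,onplane(c,*e[0],.095)[:2])
    for lo in(.05,.065,.08):
        q=P[b&(P[...,2]>lo)&(P[...,2]<lo+.012)]
        if len(q)>10:
            r=np.linalg.lstsq(np.c_[2*q[:,:2],np.ones(len(q))],(q[:,:2]**2).sum(1),rcond=None)[0];print('  side',lo,len(q),r[:2],np.sqrt(max(0,r[2]+r[0]**2+r[1]**2)))
    m=(abs(P[...,2]-.045)<.006)&(np.hypot(P[...,0]-.618,P[...,1]+.22)<.06);q=P[m];r=cv2.minAreaRect((q[:,:2]*1000).astype(np.float32));print('block',np.median(q[:,2]),r)
    return e[0]
E
python3 - <<'E'
from h import *
from cell import env
np.set_printoptions(precision=4,suppress=True)
Y=187.5
for i,pos in enumerate(([.445,.05,.25],[.475,.04,.22])):
    go(pos,Y);p,d,c=snap(f'po{i}');ring(p,d,c)
for i,pos in enumerate(([.62,-.22,.26],[.59,-.24,.28])):
    go(pos,Y);p,d,c=snap(f'pr{i}');probe(p,d,c)
print(env.get_state()['time'])
cv2.imwrite('pics/m2.png',cv2.resize(np.hstack([cv2.imread('pics/po0.png'),cv2.imread('pics/pr0.png')]),(800,300)))
E
```

```text
ring px (274.1149597167969, 195.3784942626953) 166 z 0.060675016624144595 ell [0.4405 0.0461] circ [0.4406 0.046 ] pts ((440.4539794921875, 46.007205963134766), 11.073471069335938) bbox px 260 288 183 208
ring px (294.3992919921875, 163.54185485839844) 270 z 0.0607454367443991 ell [0.4399 0.0462] circ [0.4398 0.0462] pts ((439.81317138671875, 46.1320686340332), 11.178837776184082) bbox px 278 310 148 179
top 716 0.09553976760079577 ((618.4351196289062, -246.79611206054688), 32.9415283203125)
  px ((150.0, 304.5), 167.42247009277344) [ 0.7126 -0.3077]
  side 0.05 50 [ 0.6188 -0.2221] 0.00885919717263016
  side 0.065 87 [ 0.6187 -0.2221] 0.008681789926949558
  side 0.08 103 [ 0.6187 -0.2222] 0.008655510263594204
block 0.045020835165886244 ((618.7823486328125, -222.1439208984375), (59.99542999267578, 60.62614440917969), 85.4008560180664)
top 425 0.09500689894312743 ((612.8219604492188, -245.99057006835938), 33.338134765625)
  px ((223.5, 324.0), 123.23666381835938) [ 0.7097 -0.2728]
  side 0.05 55 [ 0.6185 -0.2222] 0.008675104384717575
  side 0.065 94 [ 0.6186 -0.2222] 0.008671623951182065
  side 0.08 107 [ 0.6187 -0.2222] 0.008693724695146692
block 0.04495871263518388 ((618.8057861328125, -222.12655639648438), (60.202415466308594, 61.03965377807617), 85.34764099121094)
70.3
```

View pics/m2.png

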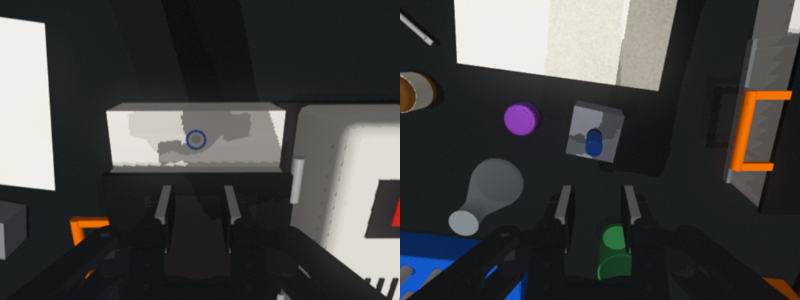

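The port is at (440.2, 46.1) with z = 60 mm, and the probe axis at (618.7, -222.2). Both views agree within 0.7 mm, and the park block measures 60 mm with its top at z = 45 mm, as given. Now I'll move the probe.

```bash
python3 - <<'E'
from h import *
from cell import env
np.set_printoptions(precision=4,suppress=True)
Y=187.5;B=np.array([.6187,-.2222]);T=np.array([.4402,.0461])
def L(xy,z,v,sf=None): return env.movel(np.array([*xy,z]),v,stop_force=sf)
go([*B,.22],Y);env.grip(.042,60)
print(L(B,.134,.12,8));env.grip(0,60);s=env.get_state();print(s['tcp_pos'],s['opening'],s['force'])
assert .014<s['opening']<.022
dz=s['tcp_pos'][2]-.045   # TCP above handle underside
L(B,.25,.15);s=env.get_state();print('lift',s['opening'],s['force'])
go([*T,.25],Y);L(T,.06+dz+.034,.12);snap('ins0','side');snap('ins0w')
s=env.get_state();print(s['tcp_pos'],s['opening'],s['force'],'dz',dz,s['time'])
E
```

```text
False
[ 0.6193 -0.2223  0.1351] 0.016439673951299836 [-1.6286 -0.2482  4.686 ]
lift 0.016153694389704664 [ 0.4406  0.4345 -0.2656]
[0.4409 0.0462 0.1849] 0.016605172746470928 [ 0.0527 -0.1345 -0.939 ] dz 0.0901087964198266 75.1167
```

View pics/ins0w.png

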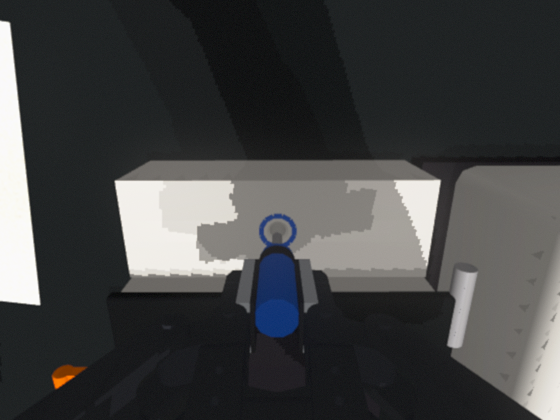

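```bash
python3 - <<'E'
import cv2
p=cv2.imread('pics/ins0.png');cv2.imwrite('pics/ins0z.png',cv2.resize(p[100:250,120:320],None,fx=4,fy=4,interpolation=3))
E
```

```text
(no output)
```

View pics/ins0z.png

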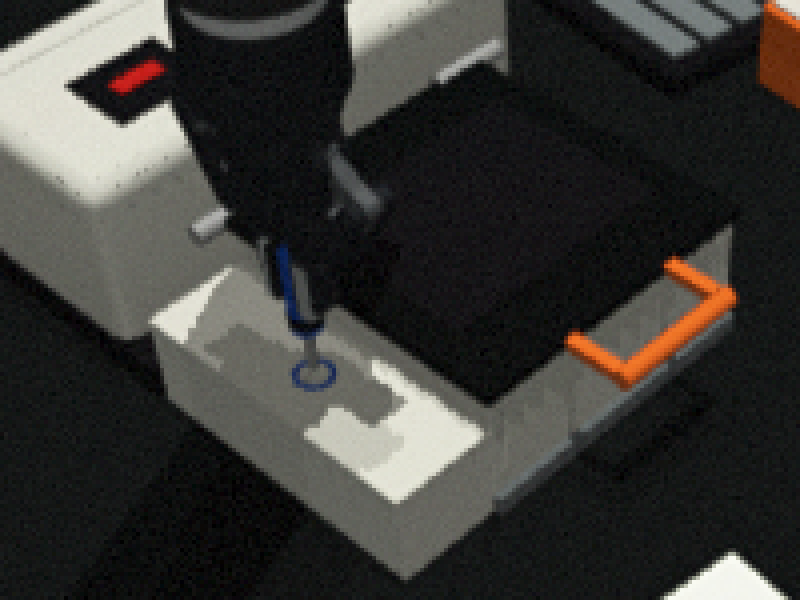

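The pin tip hovers over the ring, centred in both views: wrist (278,235) and zoomed side (314,370). I'll insert it.

```bash
python3 - <<'E'
from h import *
from cell import env
np.set_printoptions(precision=4,suppress=True)
T=np.array([.4402,.0461])
for z,v in((.165,.04),(.152,.04),(.1465,.03)):
    st=env.movel(np.array([*T,z]),v,stop_force=15);s=env.get_state();print(z,st,s['tcp_pos'],s['opening'],s['force'])
    if st:break
E
```

```text
0.165 False [0.4401 0.0462 0.1649] 0.01645424499038292 [ 0.2217 -0.3959  0.4895]
0.152 False [0.44   0.0462 0.1517] 0.01628106893862968 [-0.3297  0.3525 -1.1976]
0.1465 True [0.4414 0.0465 0.1493] 0.016442735697488036 [1.5594 0.0942 0.6349]
```

```bash
python3 - <<'E'
from h import *
from cell import env
np.set_printoptions(precision=4,suppress=True)
T=np.array([.4402,.0461])
st=env.movel(np.array([*T,.1470]),.02,stop_force=20);s=env.get_state();print(st,s['tcp_pos'],s['opening'],s['force'])
env.grip(.042);env.dwell(.2);env.movel(np.array([*T,.24]),.12)
go([.47,.04,.25],187.5);p,d,c=snap('fin')
hsv=cv2.cvtColor(p,cv2.COLOR_BGR2HSV);P=cloud(c,d)
b=(cv2.inRange(hsv,(105,100,30),(125,255,255))>0)&(np.hypot(P[...,0]-.44,P[...,1]-.046)<.025)
q=P[b];print('probe z',np.percentile(q[:,2],[2,50,99]));t=q[q[:,2]>.1];print(np.median(t[:,2]),cv2.minEnclosingCircle((t[:,:2]*1000).astype(np.float32)))
go([.6,-.1,.33],187.5);p,d,c=snap('fin2','side');snap('fin3','scene');p,d,c=snap('fin4')
P=cloud(c,d);m=(np.abs((P[...,0]-O[0]))<.06)&(np.abs(P[...,1]-O[1])<.06)&(P[...,2]<.2);print('cover z',np.percentile(P[m][:,2],[5,50,95]))
print(env.get_state()['time'])
E
```

```text
False [0.4415 0.0467 0.149 ] 0.016064005453614836 [-5.5898 -1.3769 26.4604]
probe z [0.06   0.1092 0.1113]
0.10987147773298678 ((439.360107421875, 45.64249801635742), 8.600471496582031)
cover z [0.0878 0.089  0.0902]
79.4667
```

View pics/fin.png

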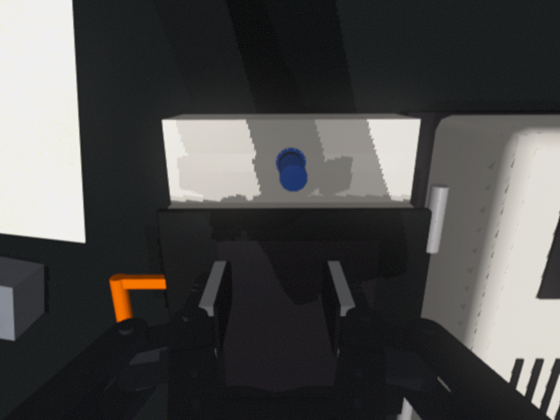

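View pics/fin2.png

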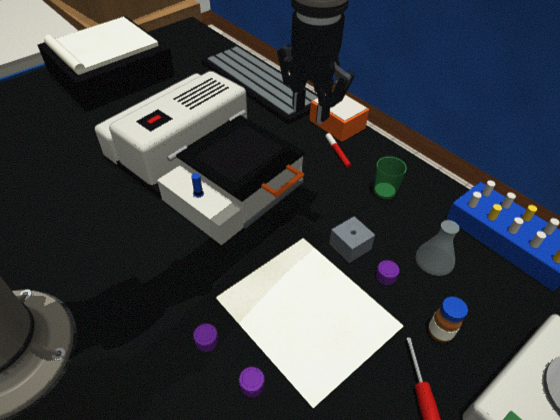

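View pics/fin3.png

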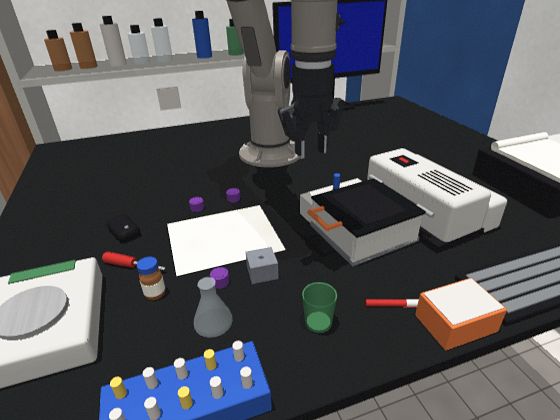

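The probe stands home: its top is at z = 110 mm and its base sits on the deck. The cover is flat, and the flask and bottle are untouched. I'm handing in.

```bash
python3 - <<'E'
from cell import job
job.job_done()
E
```

```text
the job is handed in; nothing more can be done
```

The job is done and handed in, in the order you asked, after about 80 s of the 208 s allowed. No check failed.

1. **Cover opened:** I folded it back until it pressed on its stop.
2. **Cups placed:** the green cup went into the green well and the three white cups into white wells of their own. All four tops measured about 50 mm, as they should when seated, and the cups were within about 2.6 mm of their well centres (4 mm allowed).
3. **Carousel turned:** I turned it counterclockwise until the torque rose at its stop. The fin then measured about 90.4° in the analyser's frame.
4. **Cover shut:** I pressed it down at the bar. Its top then measured 88–89 mm and level, against 88 mm expected.
5. **Probe moved:** I pushed it home in the port last. Its top measured 110 mm, exactly what home should give.

In the last pictures the flask, the bottle and the purple look-alikes stood where they began, and I saw no knocked cup at any point. I last saw the cups just before shutting the cover; they were in their wells then, but I measured them only before the carousel turn.

The side camera's first estimate of the analyser was about 3 mm off the wrist views, so I used the wrist views. They agreed with each other to about 0.7 mm.

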